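# Wipe broken glass off a stirrer plate into a tray

## Robot

A 6-joint arm with a two-finger parallel gripper is mounted at the origin on the work surface. World frame = base frame: x ahead of the robot, y to its left, z up, the work surface at z = 0. Lengths are in mm, angles in rad, forces in N, time in s.
With the tool pointing down it reaches from about 350 to 875 mm from the base axis. Payload 4.2 kg.
Tool frame: the origin (TCP) lies midway between the tips of the shut fingers; the grasp point (between the pads) lies 19 mm behind it (arm.grasp_offset is the distance from the TCP to the grasp point, in mm); z points along the fingers, y is the line along which they close (so a half turn about z gives the same grasp; the last joint's range is limited). The gripper opens to 85 mm and grips with 20 to 120 N. Pads are 22 mm wide; open, the fingers measure 114 mm over their backs; the gripper's body (76 mm by 85 mm) begins 54 mm behind the grasp point. The pads swing forward as they close: fully open they stand 13 mm farther back than shut.
Start: joints at [1.55, 0.385, 0.008, 0, -1.194, -0.259], TCP at [172.57, 600.682, 206.112] pointing down, gripper open.
Joint ranges: [-3.14, 3.14], [-1.21, 2.06], [-1.07, 1.41], [-3.16, 2.05], [-2.99, -0.16], [-3.1, 3.1]. Speed limits (rad/s): [2.79, 2.79, 3.14, 3.14, 3.14, 3.14].

## Interface

Orientations are given as a unit quaternion [x, y, z, w].
In Python, from bench import arm gives the robot as it stands. The module is installed in compiled form; this text tells all that it offers.
- The arm moves only by the tool servo_tool, never from a script. Its argument "increments" is a list of rows, each a list of 7 numbers: the opening, from 0 (shut) to 1 (fully open), then the shift along the tool's x, y, z in m, then the turn, a rotation vector about the tool's x, y, z in degrees. In form: [[grip, x, y, z, ax, ay, az], ...]. A call has 1 to 12 rows; each row is the pose to reach, as a shift and turn from the pose commanded when the call began, along the tool's axes at that moment; what a row does not reach only later rows make up. A row lasts 1/8 s, in which the tool goes at most 62.5 mm and 10.7 degrees, less where a joint would pass 70% of its speed; a pose out of reach is approached as far as the arm can. A call with a gripper value outside its range is refused whole. The fingers move at their own pace and stop on an object; the grip force is fixed at half the most. Time passes only in rows, so rows that repeat a pose let the fingers close. It gives the time, the measured TCP pose, the force, the opening and the grip force at its end, in the units of the state.
- arm.read_state(): the state, without advancing time (a new reading comes with each control period).
- arm.get_image(name): name is "side" or "top" or "wrist"; returns a dict with "color" (420x560x3 uint8, red, green, blue), "fx", "fy", "cx", "cy" (pixels), "rvec" (rotation vector, rad) and "tvec" (3), from world to camera coordinates, as OpenCV has them; the wrist camera has in their place "hand_eye" (4x4, takes a point from camera to tool coordinates, whose origin is the TCP and whose axes are the flange's). Camera axes: x right, y down, z forward; pixel columns grow to the right and rows downward; lengths in mm; the calibration is good to about 2 mm. The wrist camera is an equidistant fisheye: a pixel r from the principal point sees the ray r / f radians off the axis. A picture is of the moment at which its call begins: read the wrist's pose just before it. There is no depth.
- arm.job_done(): hands the job in; it is judged then, once.
Trained networks look in the newest picture that a camera, given by its name, has taken for a name from the list of things; names that differ only in an ending like _2 or _b are one class to them, and where a whole thing is asked for, a point or a joint stands for the part that bears it (a point fixed in the world has none). Each returns a list of dicts, best first, with "p" (0 to 1); they miss things now and then, are a little off and sometimes report something else, mostly with a low value. They report only what shows in the picture. A call takes as long as a camera call.
- arm.look_for(camera, thing): "box" ([centre column, centre row, width, height] in pixels, round what is visible of it).
- arm.spot_point(camera, thing): "centre" ([column, row] in pixels: a listed point, or the origin of a listed thing).
The state is a dict: "clock": time; "joints": joint angles; "joint_vel": joint speeds; "joint_efforts": joint torques, N m; "position": TCP position; "ee_rot": TCP orientation; "contact_force": force on the tool from outside, world axes, zero at the start; "wrist_torque": the same for the moment, N m; "gripper_width": finger opening in mm; "grasp_force": force on a finger pad.
Only numpy, scipy, OpenCV 4.12 (cv2) and the standard library are available. Lean on these libraries where they do the work, as an engineer would, in place of code of your own. Each camera call takes 0.05 s, during which the arm holds its last target. There are 200 camera calls.

## Task

A bottle has broken on the magnetic stirrer. Slide the steel tray along the bench up to the side of the stirrer, so that its rim is under the overhanging edge of the white plate and the tray catches along the whole edge, then take the scraper block and wipe every piece of glass off the plate into the tray, without the fingers touching the glass. When the plate is clear, put the scraper block down on the bench, upright on its sole, leaving the tray flat on the bench with all the glass in it and the bottle, beaker and mug where they are.

Things in the scene. Friction and masses are not known exactly. Their poses are not given: they have to be found in the camera images.
- stirrer: Magnetic stirrer, white housing, fixed to the bench. Origin on the bench under the centre of its plate, z up. Below the plate the housing is 150 mm wide: side walls at y = +/-75 mm. Along x it reaches from -90 to +175 mm; beyond +90 mm it is the low control panel with a knob (65 mm high), on the side away from the robot.
- plate (a point): Centre of the top face of the stirrer's white ceramic plate, 95 mm above the bench; axes as the stirrer. The plate is 180 x 180 x 12 mm, flat, without a lip; on its two sides (edges at y = +/-90 mm) it overhangs the housing by 15 mm, with 83 mm free below.
- tray: Stainless steel tray, loose, 280 (x) x 200 (y) x 35 mm high, 0.4 to 0.85 kg. Origin: centre of its underside. Floor 3 mm thick; upright 3 mm walls under a rim 10 mm wide and 9 mm deep, flush with the outline, that can be pinched from above. It starts on the bench left or right of the stirrer, the near rim 30 to 140 mm clear of the plate's edge, roughly lengthways with it.
- scraper: Scraper block, loose, white plastic with a black rubber sole, 0.15 to 0.31 kg. Origin: centre of its flat underside. Foot 140 (x) x 36 (y) mm, 28 mm high, upright sides; on it a grip rail 110 (x) x 20 (y) mm up to 72 mm above the underside. It starts upright on the bench, on the other side of the stirrer from the tray.
- shard1: Shard of a broken amber glass bottle: a curved piece of wall 4 mm thick, about 62 x 43 mm, lying hollow side down and about 9 mm high. Origin: centre of its underside; x along its length, z up as it lies at the start. 24 g.
- shard2: Shard of a broken amber glass bottle: a curved piece of wall 4 mm thick, about 58 x 45 mm, lying hollow side down and about 9 mm high. Origin: centre of its underside; x along its length, z up as it lies at the start. 24 g.
- shard3: Shard of a broken amber glass bottle: a curved piece of wall 4 mm thick, about 60 x 40 mm, lying hollow side down and about 9 mm high. Origin: centre of its underside; x along its length, z up as it lies at the start. 24 g.
- shard4: Shard of a broken amber glass bottle: a curved piece of wall 4 mm thick, about 60 x 44 mm, lying hollow side down and about 9 mm high. Origin: centre of its underside; x along its length, z up as it lies at the start. 24 g.
- bottle: Bystander: whole amber glass bottle with a black cap, 82 mm across, 150 mm high. Origin: centre of its underside.
- beaker: Bystander: clear glass beaker, 76 mm across, 95 mm high. Origin: centre of its underside.
- mug: Bystander: white mug, 80 mm across, 92 mm high. Origin: centre of its underside.

How it is judged:
By the outcome, as a careful person would: the job done as asked, in the order asked, and still so for the second after the job is handed in, with the robot touching nothing.
It also fails if it takes over 72 s, if anything falls off the work surface, if the arm or the gripper's body presses on something with over 40 N, if the wrist force passes 120 N, or if a joint passes its speed limit or range.

## Working session

There is one attempt and no reset: what is moved stays moved. The work goes in short steps, Python scripts to look and compute and a tool call to move; the robot and the scene stay as the last step left them, time stands still between calls to the robot, and variables do not carry over. Pictures are saved under pics/ and viewed, at most 10 in all, crops included, and the job is handed in when it is done.

Besides the shell and the picture viewer there is one more tool, called after ">>>" as name([rows], argument=value, ...), one row to a line, values as JSON. servo_tool: Moves the arm, as the interface text tells. Its arguments: {"type":"object","properties":{"increments":{"type":"array","items":{"type":"array","items":{"type":"number"}}}},"required":["increments"]}

```bash
mkdir -p pics; cat > h.py <<'E'
import numpy as np, cv2
from bench import arm
from scipy.spatial.transform import Rotation as R
def ray(im,uv):
    Rm=cv2.Rodrigues(np.array(im["rvec"],float))[0];t=np.array(im["tvec"],float).ravel()
    d=Rm.T@np.array([(uv[0]-im["cx"])/im["fx"],(uv[1]-im["cy"])/im["fy"],1]);return -Rm.T@t,d
def at(im,uv,z):
    c,d=ray(im,uv);return (c+d*(z-c[2])/d[2])[:2]
def proj(im,P):
    Rm=cv2.Rodrigues(np.array(im["rvec"],float))[0];q=Rm@np.array(P,float)+np.array(im["tvec"],float).ravel()
    return np.array([im["fx"]*q[0]/q[2]+im["cx"],im["fy"]*q[1]/q[2]+im["cy"]])
def save(im,n): cv2.imwrite("pics/"+n,cv2.cvtColor(im["color"],cv2.COLOR_RGB2BGR))
E
python3 - <<'E'
from h import *
s=arm.read_state();print({k:np.round(v,3).tolist() for k,v in s.items()})
for n in("top","side"):
    im=arm.get_image(n);save(im,n+"0.png");print(n,ray(im,(280,210)),im["fx"])
    for th,z in(("plate",95),("tray",0),("scraper",0),("shard1",95),("bottle",0),("beaker",0),("mug",0)):
        for r in arm.spot_point(n,th)[:5]: print(th,round(r["p"],2),np.round(r["centre"]),at(im,r["centre"],z).round())
E
```

```text
{'clock': 0.0, 'joints': [1.55, 0.386, 0.007, -0.0, -1.194, -0.259], 'joint_vel': [0.0, -0.001, -0.0, 0.0, 0.0, 0.001], 'joint_efforts': [0.0, -39.228, 18.84, 4.186, -0.005, 0.0], 'position': [172.372, 600.077, 205.011], 'ee_rot': [0.99, -0.139, -0.0, 0.001], 'contact_force': [-0.465, -0.314, -0.568], 'wrist_torque': [-0.053, -0.007, -0.039], 'grasp_force': 0.0, 'gripper_width': 85.207}
top (array([ 445.07725961,   -3.7641048 , 1328.40211531]), array([ 0.14021295, -0.02785351, -0.99001515])) 545.3713137744331
plate 0.49 [257. 253.] [523.  16.]
tray 0.64 [376. 256.] [ 514. -271.]
scraper 0.69 [258. 253.] [529.  14.]
shard1 0.91 [278. 273.] [478. -31.]
shard1 0.82 [236. 267.] [493.  65.]
shard1 0.72 [238. 233.] [570.  59.]
bottle 0.59 [200. 161.] [761. 154.]
beaker 0.56 [319. 154.] [ 772. -144.]
beaker 0.32 [258. 256.] [522.  16.]
beaker 0.17 [247. 146.] [796.  38.]
mug 0.92 [248. 148.] [792.  35.]
side (array([ 131.93171431, -531.86426774,  533.31263103]), array([ 0.59610284,  0.60309463, -0.53052828])) 397.3461713624494
plate 0.9 [229. 222.] [517.  -1.]
tray 0.87 [329. 346.] [ 501. -281.]
scraper 0.67 [178. 205.] [551. 266.]
shard1 0.67 [220. 238.] [474. -30.]
shard1 0.65 [260. 217.] [577. -25.]
shard1 0.63 [194. 217.] [478.  62.]
shard1 0.63 [235. 199.] [582.  62.]
bottle 0.89 [265. 196.] [752. 153.]
bottle 0.72 [221. 236.] [554.  83.]
beaker 0.7 [369. 246.] [ 777. -164.]
beaker 0.4 [328. 341.] [ 508. -274.]
mug 0.61 [306. 208.] [790.  39.]
mug 0.58 [178. 205.] [553. 265.]
```

View pics/top0.png

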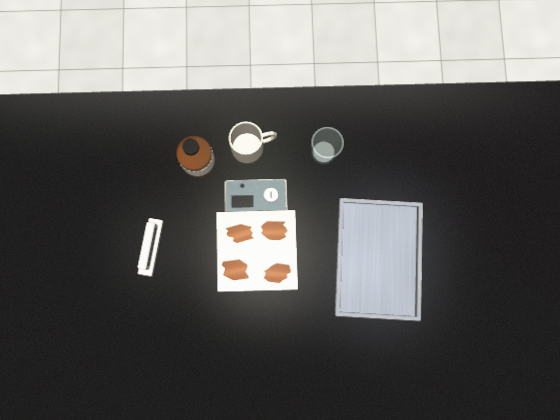

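View pics/side0.png

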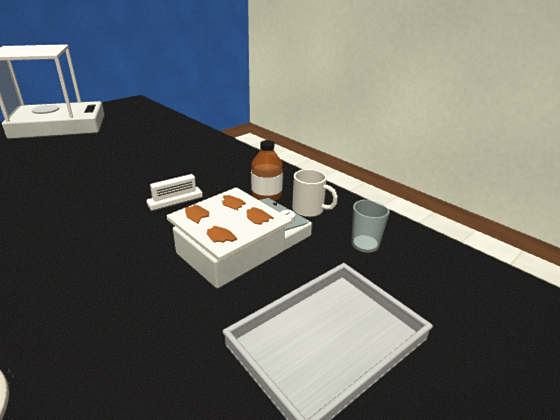

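```bash
cat > m.py <<'E'
from h import *
def fit(im,mask,z,name):
    mask=cv2.morphologyEx(mask.astype(np.uint8),cv2.MORPH_OPEN,np.ones((2,2)))
    cs=cv2.findContours(mask,cv2.RETR_EXTERNAL,cv2.CHAIN_APPROX_NONE)[0]
    c=max(cs,key=cv2.contourArea)[:,0,:]
    w=np.array([at(im,p,z) for p in c.astype(float)],np.float32)
    r=cv2.minAreaRect(w);print(name,np.round(r[0],1),np.round(r[1],1),round(r[2],2));return r
def box(im,b):
    m=np.zeros(im["color"].shape[:2],bool);m[b[1]:b[3],b[0]:b[2]]=1;return m
E
python3 - <<'E'
from m import *
im=arm.get_image("top");a=im["color"].astype(int);g=a.sum(2)/3;sat=a.max(2)-a.min(2)
white=(g>130)&box(im,(205,208,310,300));am=(a[...,0]-a[...,2]>40)&box(im,(205,208,310,300))
fit(im,white|am,95,"plate")
tm=(g>70)&box(im,(320,185,440,335))
for t in(70,110):
  fit(im,(g>t)&box(im,(320,185,440,335)),35,"tray")
  fit(im,(g>t)&box(im,(130,205,170,290)),28,"scraper")
cs=cv2.findContours(am.astype(np.uint8),0,2)[0]
for c in cs:
  if cv2.contourArea(c)>60:
    w=np.array([at(im,p,99) for p in c[:,0].astype(float)],np.float32);r=cv2.minAreaRect(w);print("shard",np.round(r[0]),np.round(r[1]),round(r[2]),w.min(0),w.max(0))
big=lambda b,n:cv2.imwrite("pics/"+n,cv2.resize(cv2.cvtColor(im["color"][b[1]:b[3],b[0]:b[2]],cv2.COLOR_RGB2BGR),None,fx=4,fy=4,interpolation=2))
big((130,190,310,310),"c1.png")
s=arm.get_image("side");S=s["color"]
for th in("scraper","tray","plate"):
  print(th,[(round(r["p"],2),np.round(r["box"])) for r in arm.look_for("top",th)[:2]])
E
```

```text
plate [531.   15.6] [188.3 181. ] 0.04
tray [ 505.2 -272.6] [203.6 281.5] 85.18
scraper [546.7 270.6] [ 41.3 137.8] 79.19
tray [ 505.7 -273.5] [200.8 279. ] 85.21
scraper [547.1 271.7] [ 38.9 136.7] 78.93
shard [478. -28.] [58. 42.] 89 [456.9295  -56.89044] [499.40656     1.7467917]
shard [487.  67.] [45. 55.] 6 [465.74805   37.440266] [510.4227   95.18614]
shard [570.  55.] [40. 56.] 13 [548.63983   26.417654] [589.4982   85.09763]
shard [574. -23.] [59. 41.] 89 [553.0604   -52.901226] [594.77155     6.1119637]
scraper [(0.75, array([151., 249.,  27.,  59.]))]
tray [(0.86, array([379., 260.,  91., 124.])), (0.42, array([276., 230.,  28.,  19.]))]
plate [(0.82, array([256., 234.,  79., 111.]))]
```

View pics/c1.png

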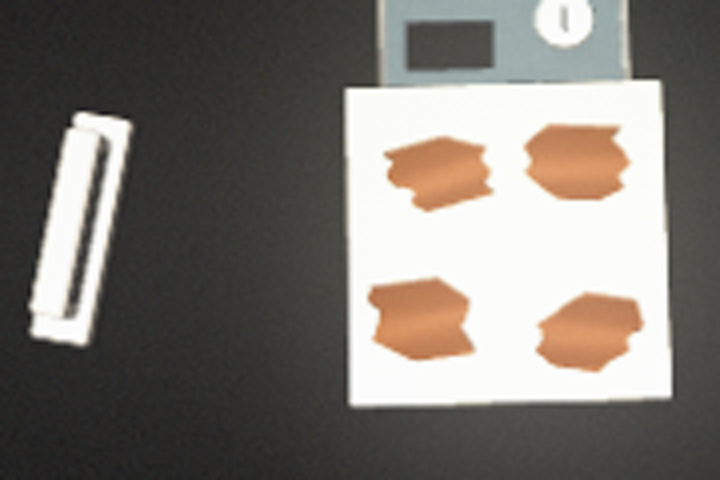

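```bash
python3 - <<'E'
from m import *
im=arm.get_image("top")
def sq(crop,z,W,n):
    p=np.array([at(im,(u/4+130-.4,v/4+190-.4),z) for u,v in crop])
    c=p.mean(0); # corners order TL,TR,BR,BL => (+x,+y),(+x,-y),(-x,-y),(-x,+y)
    ex=(p[0]+p[1]-p[2]-p[3])/2; ey=(p[0]+p[3]-p[1]-p[2])/2
    print(n,c.round(1),np.linalg.norm(ex).round(1),np.linalg.norm(ey).round(1),"yaw",np.degrees(np.arctan2(ex[1],ex[0])).round(2),np.degrees(np.arctan2(-ey[0],ey[1])).round(2))
sq([(346,88),(662,81),(671,398),(351,406)],95,180,"plate")
sq([(74,112),(132,122),(90,347),(31,337)],28,0,"scraper foot")
sq([(70,127),(104,134),(66,319),(32,312)],72,0,"rail")
E
```

```text
plate [529.9  17.2] 179.1 179.6 yaw 0.01 -0.08
scraper foot [548.5 271.6] 135.6 35.5 yaw -10.32 -11.08
rail [548.8 270.3] 108.1 20.1 yaw -11.18 -12.99
```

```bash
python3 - <<'E'
from m import *
im=arm.get_image("top")
b=(320,185,440,335)
cv2.imwrite("pics/c2.png",cv2.resize(cv2.cvtColor(im["color"][b[1]:b[3],b[0]:b[2]],cv2.COLOR_RGB2BGR),None,fx=4,fy=4,interpolation=2))
E
```

```text
(no output)
```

View pics/c2.png

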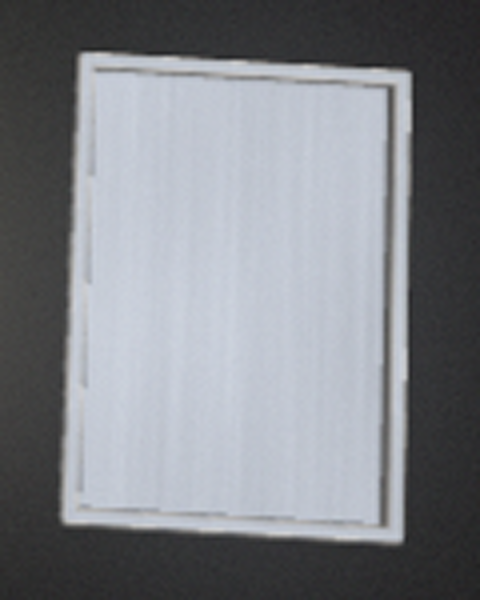

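```bash
cat >> h.py <<'E'
def st():
    s=arm.read_state();r=R.from_quat(s["ee_rot"]);x=r.as_matrix()[:,0];z=r.as_matrix()[:,2]
    print("t",round(s["clock"],2),"pos",np.round(s["position"],1),"yaw",np.degrees(np.arctan2(x[1],x[0])).round(2),"z",z.round(3),"F",np.round(s["contact_force"],1),"T",np.round(s["wrist_torque"],2),"w",round(s["gripper_width"],1),"g",round(s["grasp_force"],1));return s
def rel(s,P,yaw):
    r=R.from_quat(s["ee_rot"]);d=r.inv().apply(np.array(P)-s["position"])/1000
    t=R.from_euler("z",yaw,degrees=True)*R.from_quat([1,0,0,0])
    print("->",P,yaw,d.round(4),np.degrees((r.inv()*t).as_rotvec()).round(2))
E
python3 - <<'E'
from m import *
im=arm.get_image("top")
p=np.array([at(im,(u/4+320-.4,v/4+185-.4),35) for u,v in [(80,53),(411,72),(402,543),(62,523)]])
print(p.round(1),p.mean(0))
ex=(p[0]+p[1]-p[2]-p[3])/2;print(np.degrees(np.arctan2(ex[1],ex[0])),np.degrees(np.arctan2((p[1]-p[2])[1],(p[1]-p[2])[0])),np.degrees(np.arctan2((p[1]-p[0])[0],(p[0]-p[1])[1])),np.linalg.norm(ex),np.linalg.norm(p[0]-p[1]))
s=st();rel(s,(480,250,270),-5);rel(s,(500,-360,200),-5)
E
```

```text
[[ 654.2 -184.3]
 [ 637.7 -382.5]
 [ 361.1 -358.5]
 [ 377.5 -161.4]] [ 507.63327457 -271.66574058]
-4.844325000839655 -4.9570328165695035 -4.746738854515997 277.67288676588873 198.95146971041635
t 1.2 pos [172.6 600.7 206.1] yaw -16.03 z [ 0.  0. -1.] F [-1.4  0.3 -0.3] T [-0.    0.01  0.03] w 85.4 g 0.0
-> (480, 250, 270) -5 [ 0.3923  0.2522 -0.0639] [ -0.    -0.   -11.03]
-> (500, -360, 200) -5 [0.58   0.8329 0.0061] [ -0.    -0.   -11.03]
```

>>> servo_tool([
  [1, 0.05, 0.032, -0.064, 0, 0, 0],
  [1, 0.1, 0.064, -0.064, 0, 0, -4],
  [1, 0.15, 0.096, -0.064, 0, 0, -8],
  [1, 0.2, 0.128, -0.064, 0, 0, -11.2],
  [1, 0.25, 0.16, -0.064, 0, 0, -11.2],
  [1, 0.3, 0.192, -0.064, 0, 0, -11.2],
  [1, 0.35, 0.225, -0.064, 0, 0, -11.2],
  [1, 0.392, 0.252, -0.064, 0, 0, -11.2],
  [1, 0.41, 0.31, -0.064, 0, 0, -11.2],
  [1, 0.425, 0.37, -0.064, 0, 0, -11.2],
  [1, 0.443, 0.43, -0.06, 0, 0, -11.2],
  [1, 0.46, 0.49, -0.05, 0, 0, -11.2],
])

```text
clock: 2.7
position: [479.5, 1.8, 257.0]
ee_rot: [0.999, -0.042, 0.001, -0.0]
contact_force: [0.4, -1.1, 0.9]
gripper_width: 85.1
grasp_force: 0.0
```

```bash
python3 - <<'E'
from h import *
s=st();rel(s,(499.6,-366.3,110),-4.85)
E
```

```text
t 2.7 pos [479.5   1.8 257. ] yaw -4.8 z [ 0.002  0.001 -1.   ] F [ 0.4 -1.1  0.9] T [-0.   -0.12  0.02] w 85.1 g 0.0
-> (499.6, -366.3, 110) -4.85 [0.0505 0.3652 0.1468] [-0.04 -0.14  0.05]
```

>>> servo_tool([
  [1, 0.007, 0.055, 0, 0, 0, 0],
  [1, 0.015, 0.11, 0.0, 0, 0, 0],
  [1, 0.022, 0.165, 0.0, 0, 0, 0],
  [1, 0.03, 0.22, 0.02, 0, 0, 0],
  [1, 0.038, 0.27, 0.05, 0, 0, 0],
  [1, 0.045, 0.32, 0.09, 0, 0, 0],
  [1, 0.05, 0.36, 0.13, 0, 0, 0],
  [1, 0.05, 0.365, 0.147, 0, 0, 0],
  [1, 0.05, 0.365, 0.147, 0, 0, 0],
  [1, 0.05, 0.365, 0.147, 0, 0, 0],
])

```text
clock: 3.95
position: [499.6, -363.8, 111.2]
ee_rot: [0.999, -0.041, 0.001, 0.001]
contact_force: [0.3, 1.1, 0.1]
gripper_width: 85.1
grasp_force: 0.0
```

```bash
python3 - <<'E'
from h import *
s=st();rel(s,(499.6,-366.3,12),-4.85)
im=arm.get_image("wrist");save(im,"w1.png");print(np.round(im["hand_eye"],3).tolist(),im["fx"],im["cx"],im["cy"])
E
```

```text
t 3.95 pos [ 499.6 -363.8  111.2] yaw -4.74 z [ 0.003 -0.001 -1.   ] F [0.3 1.1 0.1] T [ 0.03 -0.03 -0.03] w 85.1 g 0.0
-> (499.6, -366.3, 12) -4.85 [-0.0001  0.0024  0.0992] [ 0.07 -0.16  0.11]
[[0.0, -0.945, -0.328, 86.514], [1.0, 0.0, 0.0, -0.185], [-0.0, -0.328, 0.945, -167.959], [0.0, 0.0, 0.0, 1.0]] 325.19226210127806 274.5632595287716 214.10086888015834
```

View pics/w1.png

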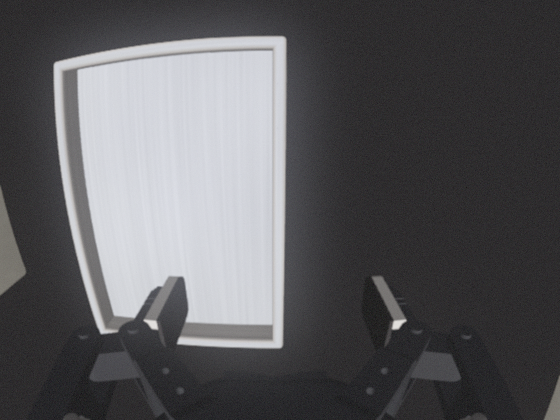

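>>> servo_tool([
  [1, 0, 0.003, 0.04, 0, 0, 0],
  [1, 0, 0.003, 0.08, 0, 0, 0],
  [1, 0, 0.003, 0.097, 0, 0, 0],
  [1, 0, 0.003, 0.098, 0, 0, 0],
  [0, 0, 0.003, 0.098, 0, 0, 0],
  [0, 0, 0.003, 0.098, 0, 0, 0],
  [0, 0, 0.003, 0.098, 0, 0, 0],
  [0, 0, 0.003, 0.098, 0, 0, 0],
  [0, 0, 0.003, 0.098, 0, 0, 0],
  [0, 0, 0.003, 0.098, 0, 0, 0],
])

```text
clock: 5.25
position: [498.2, -367.3, 11.3]
ee_rot: [0.999, -0.042, -0.0, -0.0]
contact_force: [-1.0, 0.5, -0.7]
gripper_width: 0.1
grasp_force: 0.0
```

```bash
python3 - <<'E'
from h import *
s=st()
E
```

```text
t 5.25 pos [ 498.2 -367.3   11.3] yaw -4.83 z [-0.  0. -1.] F [-1.   0.5 -0.7] T [-0.    0.   -0.01] w 0.1 g 0.0
```

```bash
python3 - <<'E'
from h import *
a=arm.get_image("wrist")["color"];b=arm.get_image("side")["color"]
cv2.imwrite("pics/w2.png",cv2.cvtColor(cv2.resize(np.vstack([a[:,:],b[:,:]]),(400,600)),cv2.COLOR_RGB2BGR))
E
```

```text
(no output)
```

View pics/w2.png

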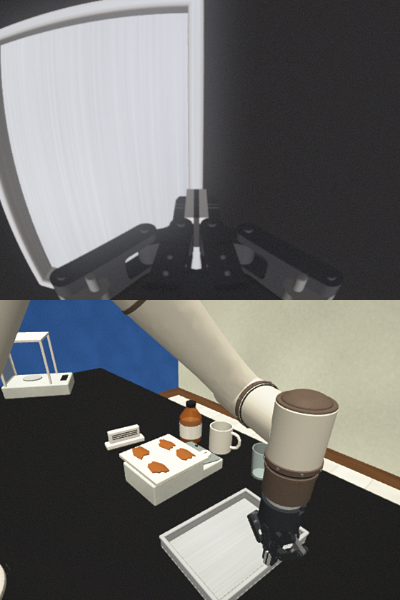

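```bash
python3 - <<'E'
from h import *
s=st()
b=arm.get_image("side")
for y in (-367,-377,-357): print(proj(b,(499,y,12)).round(), proj(b,(499,y,35)).round())
c=b["color"][250:420,200:440];a=arm.get_image("wrist")["color"][180:420,150:400]
A=cv2.resize(c,(720,510),interpolation=2)[:,:460];B=cv2.resize(a,(340,510),interpolation=2)
cv2.imwrite("pics/w3.png",cv2.cvtColor(np.hstack([cv2.resize(c[20:170,70:240],(460,510),interpolation=2),B]),cv2.COLOR_RGB2BGR))
E
```

```text
t 5.35 pos [ 498.2 -367.3   11.2] yaw -4.83 z [-0.  0. -1.] F [ 0.1 -0.2  0.4] T [-0.02 -0.01 -0.01] w 0.2 g 0.0
[373. 377.] [375. 367.]
[379. 382.] [381. 372.]
[367. 373.] [370. 363.]
```

View pics/w3.png

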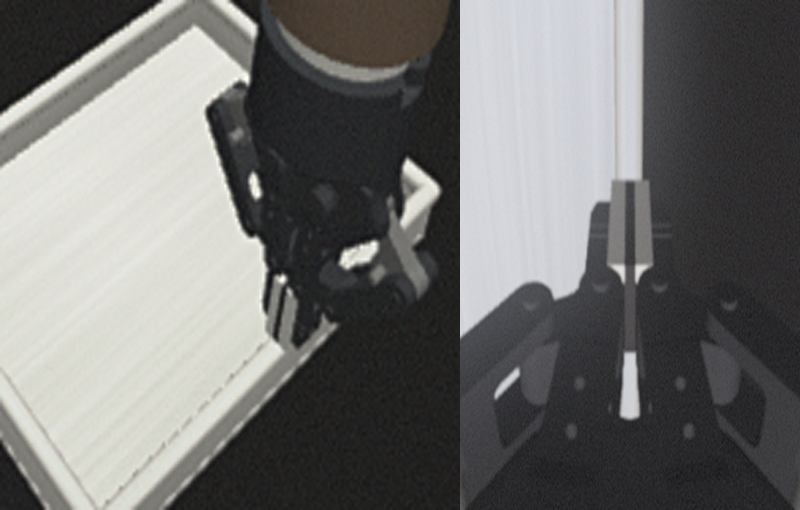

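```bash
python3 - <<'E'
from h import *
for n in("top","side"):
    im=arm.get_image(n)["color"];a=im.astype(int).sum(2)/3;b=cv2.imread(f"pics/{n}0.png").astype(int).sum(2)/3
    if n=="top":
        for r in(210,240,270,300,312): print(r,[int(np.argmax(x[r,310:440]>90))+310 for x in(b,a)],[439-int(np.argmax(x[r,310:440][::-1]>90)) for x in(b,a)])
    else:
        for r in(320,340,360,380): print(r,[int(np.argmax(x[r,200:440]>90))+200 for x in(b,a)],[439-int(np.argmax(x[r,200:440][::-1]>90)) for x in(b,a)])
# zoom of finger region, wrist, in dark-enhanced
w=arm.get_image("wrist")["color"][170:330,200:350]
s=arm.get_image("side")["color"][320:400,340:430]
g=lambda q:np.clip((q/255.)**.5*255,0,255).astype(np.uint8)
cv2.imwrite("pics/w4.png",cv2.cvtColor(np.hstack([cv2.resize(g(w),(400,427),interpolation=2),cv2.resize(g(s),(400,427),interpolation=2)]),cv2.COLOR_RGB2BGR))
E
```

```text
210 [339, 339] [422, 422]
240 [338, 338] [421, 439]
270 [336, 336] [421, 421]
300 [335, 335] [421, 421]
312 [335, 335] [420, 420]
320 [239, 239] [426, 426]
340 [225, 225] [424, 425]
360 [239, 238] [401, 379]
380 [254, 254] [377, 377]
```

View pics/w4.png

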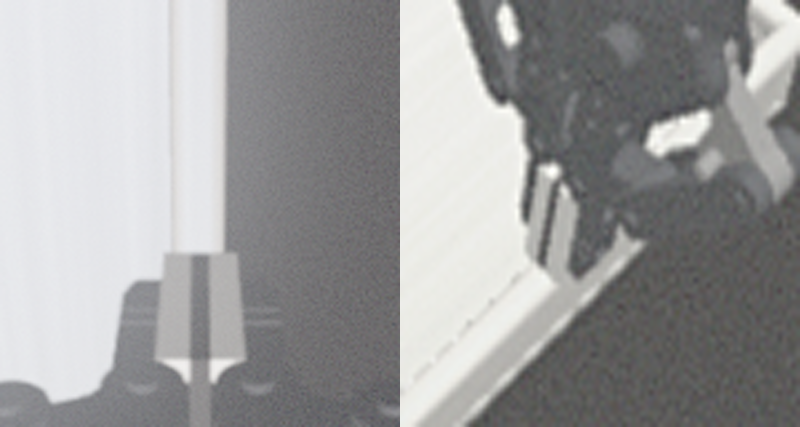

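>>> servo_tool([
  [0, 0, 0, -0.01, 0, 0, 0],
  [0, 0, 0, -0.03, 0, 0, 0],
  [0, 0, 0, -0.04, 0, 0, 0],
  [0, 0, 0, -0.04, 0, 0, 0],
])

```text
clock: 6.15
position: [498.8, -367.5, 52.5]
ee_rot: [0.999, -0.042, 0.001, 0.0]
contact_force: [-0.8, 1.0, 0.3]
gripper_width: -0.0
grasp_force: 0.0
```

```bash
python3 - <<'E'
from h import *
s=st()
for n in("top","side"):
    im=arm.get_image(n)["color"];a=im.astype(int).sum(2)/3;b=cv2.imread(f"pics/{n}0.png").astype(int).sum(2)/3
    if n=="top":
        for r in(210,240,270,300,312): print(r,[int(np.argmax(x[r,310:440]>90))+310 for x in(b,a)],[439-int(np.argmax(x[r,310:440][::-1]>90)) for x in(b,a)])
im=arm.get_image("side")["color"];w=arm.get_image("wrist")["color"][170:330,200:350]
s=im[310:400,340:430]
g=lambda q:np.clip((q/255.)**.5*255,0,255).astype(np.uint8)
cv2.imwrite("pics/w5.png",cv2.cvtColor(np.hstack([cv2.resize(g(w),(400,427),interpolation=2),cv2.resize(g(s),(400,427),interpolation=2)]),cv2.COLOR_RGB2BGR))
E
```

```text
t 6.15 pos [ 498.8 -367.5   52.5] yaw -4.83 z [ 0.002 -0.001 -1.   ] F [-0.8  1.   0.3] T [ 0.06 -0.03 -0.02] w -0.0 g 0.0
210 [339, 339] [422, 426]
240 [338, 338] [421, 439]
270 [336, 336] [421, 421]
300 [335, 335] [421, 421]
312 [335, 335] [420, 420]
```

View pics/w5.png

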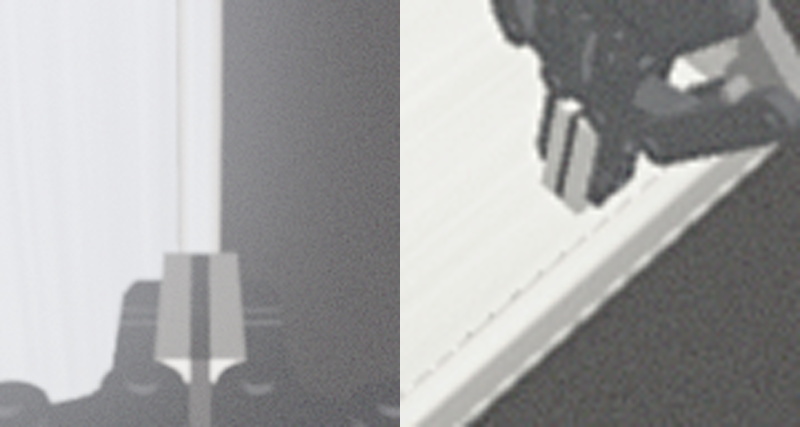

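>>> servo_tool([
  [0, 0, 0, 0.02, 0, 0, 0],
  [0, 0, 0, 0.038, 0, 0, 0],
  [0, 0, 0, 0.041, 0, 0, 0],
  [0, 0, 0, 0.044, 0, 0, 0],
  [0, 0, 0, 0.047, 0, 0, 0],
  [0, 0, 0, 0.047, 0, 0, 0],
])

```text
clock: 7.1
position: [497.6, -367.1, 9.7]
ee_rot: [0.999, -0.041, -0.001, 0.0]
contact_force: [-9.4, 9.2, 32.0]
gripper_width: -0.2
grasp_force: 15.7
```

>>> servo_tool([
  [0, 0, 0, -0.02, 0, 0, 0],
  [1, 0, 0, -0.04, 0, 0, 0],
  [1, 0, 0, -0.04, 0, 0, 0],
  [1, 0, 0, -0.04, 0, 0, 0],
  [1, 0, 0, -0.04, 0, 0, 0],
  [1, 0, 0, -0.04, 0, 0, 0],
  [1, 0, 0, -0.01, 0, 0, 0],
  [1, 0, 0, 0.01, 0, 0, 0],
  [1, 0, 0, 0.018, 0, 0, 0],
  [1, 0, 0, 0.018, 0, 0, 0],
])

```text
clock: 8.35
position: [498.0, -367.3, -14.2]
ee_rot: [0.999, -0.042, -0.001, -0.0]
contact_force: [0.2, -0.9, 0.1]
gripper_width: 85.4
grasp_force: 0.0
```

```bash
python3 - <<'E'
from h import *
s=st();print(arm.grasp_offset)
E
```

```text
t 8.35 pos [ 498.  -367.3  -14.2] yaw -4.83 z [-0.001  0.    -1.   ] F [ 0.2 -0.9  0.1] T [-0.01 -0.01  0.02] w 85.4 g 0.0
18.700000000000003
```

>>> servo_tool([
  [0, 0, 0, 0, 0, 0, 0],
  [0, 0, 0, 0, 0, 0, 0],
  [0, 0, 0, 0, 0, 0, 0],
  [0, 0, 0, 0, 0, 0, 0],
  [0, 0, 0, 0, 0, 0, 0],
  [0, 0, 0, 0, 0, 0, 0],
])

```text
clock: 9.1
position: [498.4, -367.3, -13.3]
ee_rot: [0.999, -0.042, 0.0, 0.0]
contact_force: [0.2, 1.8, 3.3]
gripper_width: 8.7
grasp_force: 58.9
```

```bash
python3 - <<'E'
from h import *
s=st()
im=arm.get_image("top");a=im["color"].astype(int).sum(2)/3
P=[]
for r in range(205,312,8):
    P.append(at(im,(int(np.argmax(a[r,310:440]>110))+310-.5,r),35))
P=np.array(P);k=np.polyfit(P[:,0],P[:,1],1);print("near edge y at x=530:",np.polyval(k,530),"yaw",np.degrees(np.arctan(k[0])),np.abs(np.polyval(k,P[:,0])-P[:,1]).max())
E
```

```text
t 9.1 pos [ 498.4 -367.3  -13.3] yaw -4.82 z [ 0. -0. -1.] F [0.2 1.8 3.3] T [ 0.35  0.12 -0.  ] w 8.7 g 58.9
near edge y at x=530: -172.98670356011013 yaw -4.646348501910051 1.5665421915785487
```

>>> servo_tool([
  [0, 0.001, -0.005, 0, 0, 0, 0],
  [0, 0.003, -0.015, 0, 0, 0, -0.6],
  [0, 0.005, -0.026, 0, 0, 0, -1.2],
  [0, 0.006, -0.037, 0, 0, 0, -1.8],
  [0, 0.008, -0.048, 0, 0, 0, -2.4],
  [0, 0.01, -0.059, 0, 0, 0, -3.0],
  [0, 0.012, -0.07, 0, 0, 0, -3.6],
  [0, 0.014, -0.08, 0, 0, 0, -4.2],
  [0, 0.015, -0.09, 0, 0, 0, -4.8],
  [0, 0.016, -0.098, 0, 0, 0, -4.8],
  [0, 0.016, -0.098, 0, 0, 0, -4.8],
])

```text
clock: 10.52
position: [522.8, -269.5, -13.4]
ee_rot: [1.0, 0.001, 0.0, -0.0]
contact_force: [-0.1, 0.2, 6.3]
gripper_width: 8.8
grasp_force: 59.4
```

```bash
python3 - <<'E'
from h import *
s=st()
im=arm.get_image("top");a=im["color"].astype(int).sum(2)/3
w=im["color"].copy()
def edge(rows,c0,c1,rev,z):
    P=[]
    for r in rows:
        x=a[r,c0:c1]; i=(c1-1-int(np.argmax(x[::-1]>110))+.5) if rev else (c0+int(np.argmax(x>110))-.5)
        P.append(at(im,(i,r),z))
    P=np.array(P);k=np.polyfit(P[:,0],P[:,1],1);print("edge y@530",np.polyval(k,530).round(1),"yaw",np.degrees(np.arctan(k[0])).round(2),P[:,1].round())
edge(list(range(245,308,6)),300,400,True,35)
edge(list(range(215,288,6)),230,300,False,95)
# dark gap between plate and tray per row
for r in(225,250,275,285): print(r,a[r,290:312].astype(int))
rel(s,(524,-255.8,-13),0)
E
```

```text
t 10.53 pos [ 522.8 -269.5  -13.4] yaw 0.06 z [ 0.  0. -1.] F [-0.1  0.2  6.3] T [-0.05 -0.05  0.03] w 8.8 g 59.4
edge y@530 -311.3 yaw -19.83 [-312. -320. -313. -309. -275. -275. -274. -275. -275. -274. -275.]
edge y@530 78.2 yaw -0.83 [77. 77. 77. 78. 78. 78. 78. 78. 79. 79. 79. 79. 79.]
225 [ 98 100 107 113 120 177 231 238 239 240 240 240 240 240 240 240 231 180
 153 157 161 165]
250 [249 249 249 249 249 246 231 199 200 190 160 132 130 137 142 147 150 150
 153 155 159 162]
275 [249 249 249 249 249 246 215 118 131 139 141 143 149 149 154 155 158 159
 161 164 164 165]
285 [249 249 249 245 208 120 131 139 140 143 144 149 150 154 156 159 162 167
 166 168 168 169]
-> (524, -255.8, -13) 0 [ 0.0012 -0.0137 -0.0004] [-0.03 -0.02  0.06]
```

>>> servo_tool([
  [0, 0.001, -0.004, 0, 0, 0, 0],
  [0, 0.001, -0.008, 0, 0, 0, 0],
  [0, 0.001, -0.011, 0, 0, 0, 0],
  [0, 0.001, -0.0135, 0, 0, 0, 0],
  [0, 0.001, -0.0135, 0, 0, 0, 0],
])

```text
clock: 11.2
position: [523.9, -256.8, -13.4]
ee_rot: [1.0, 0.0, 0.0, 0.0]
contact_force: [-0.1, -3.9, 5.2]
gripper_width: 9.0
grasp_force: 59.3
```

```bash
python3 - <<'E'
from h import *
s=st()
E
```

```text
t 11.2 pos [ 523.9 -256.8  -13.4] yaw 0.03 z [ 0.001 -0.    -1.   ] F [-0.1 -3.9  5.2] T [-0.94 -0.    0.09] w 9.0 g 59.3
```

>>> servo_tool([
  [1, 0.001, -0.0135, 0, 0, 0, 0],
  [1, 0.001, -0.0135, 0, 0, 0, 0],
  [1, 0.001, -0.0135, 0, 0, 0, 0],
  [1, 0.001, -0.0135, 0, 0, 0, 0],
  [1, 0.001, -0.0135, -0.03, 0, 0, 0],
  [1, 0.001, -0.0135, -0.09, 0, 0, 0],
  [1, 0.001, -0.0135, -0.15, 0, 0, 0],
  [1, 0.001, -0.06, -0.2, 0, 0, 0],
  [1, 0.001, -0.12, -0.2, 0, 0, 0],
  [1, 0.001, -0.18, -0.2, 0, 0, 0],
  [1, 0.003, -0.24, -0.2, 0, 0, 0],
  [1, 0.005, -0.3, -0.2, 0, 0, 0],
])

```text
clock: 12.7
position: [528.0, 44.6, 186.3]
ee_rot: [1.0, -0.0, -0.0, -0.0]
contact_force: [0.3, 0.3, 0.9]
gripper_width: 85.5
grasp_force: 0.0
```

```bash
python3 - <<'E'
from h import *
s=st();rel(s,(548.5,271,110),-11)
E
```

```text
t 12.7 pos [528.   44.6 186.3] yaw -0.04 z [-0.     0.001 -1.   ] F [0.3 0.3 0.9] T [-0.   -0.1   0.02] w 85.5 g 0.0
-> (548.5, 271, 110) -11 [ 0.0204 -0.2263  0.0764] [-3.000e-02  1.000e-02  1.096e+01]
```

>>> servo_tool([
  [1, 0.005, -0.05, 0, 0, 0, 0],
  [1, 0.009, -0.1, 0, 0, 0, 4],
  [1, 0.014, -0.15, 0, 0, 0, 8],
  [1, 0.019, -0.2, 0.02, 0, 0, 11],
  [1, 0.02, -0.226, 0.06, 0, 0, 11],
  [1, 0.02, -0.226, 0.076, 0, 0, 11],
  [1, 0.02, -0.226, 0.076, 0, 0, 11],
])

```text
clock: 13.58
position: [547.8, 267.5, 108.9]
ee_rot: [0.995, -0.096, -0.001, 0.001]
contact_force: [-0.5, -0.4, 0.1]
gripper_width: 85.2
grasp_force: 0.0
```

```bash
python3 - <<'E'
from h import *
s=st()
im=arm.get_image("top");a=im["color"].astype(int).sum(2)/3
def edge(rows,c0,c1,z):
    P=np.array([at(im,(c1-1-int(np.argmax(a[r,c0:c1][::-1]>110))+.5,r),z) for r in rows])
    k=np.polyfit(P[:,0],P[:,1],1);print("edge y@530",np.polyval(k,530).round(1),"yaw",np.degrees(np.arctan(k[0])).round(2),P[:,1].round())
edge(list(range(200,308,6)),300,420,35)
col=350
x=a[150:340,col]>110;i=np.where(x)[0]+150;print(at(im,(col,i[0]-.5),35),at(im,(col,i[-1]+.5),35))
# scraper in wrist view: white blob
w=arm.get_image("wrist");g=w["color"].astype(int).min(2)
m=(g>130).astype(np.uint8);cs=[c for c in cv2.findContours(m,0,1)[0] if cv2.contourArea(c)>300]
for c in cs: print(cv2.minAreaRect(c),cv2.contourArea(c))
save(w,"w6.png")
E
```

```text
t 13.57 pos [547.8 267.5 108.9] yaw -11.04 z [-0.003 -0.002 -1.   ] F [-0.5 -0.4  0.1] T [-0.03 -0.06  0.02] w 85.2 g 0.0
edge y@530 -256.9 yaw 0.14 [-256. -258. -257. -256. -258. -257. -256. -258. -257. -256. -258. -257.
 -256. -258. -257. -256. -258. -257.]
[ 664.19184703 -209.76994463] [ 385.40937206 -196.45866155]
((268.5, 213.0), (170.0, 43.0), 90.0) 6538.0
((526.350830078125, 209.74703979492188), (73.58057403564453, 226.52589416503906), 2.9153220653533936) 11800.5
((506.99993896484375, 48.99999237060547), (97.99998474121094, 103.99998474121094), 90.0) 7910.5
```

View pics/w6.png

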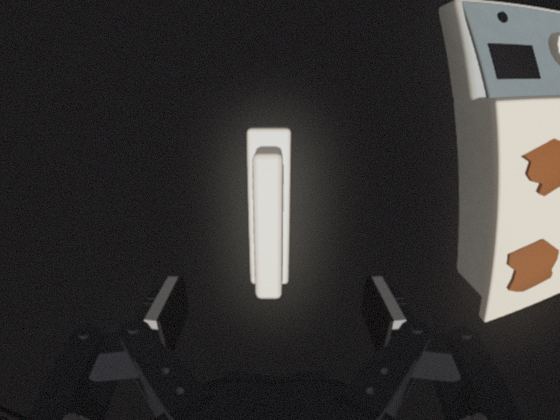

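```bash
python3 - <<'E'
from h import *
s=st()
w=arm.get_image("wrist");g=w["color"].astype(int).min(2)[150:310,200:340]
i=np.argwhere(g>130);print(i.min(0)+[150,200],i.max(0)+[150,200])
for r in(170,200,230,260,290):
    j=np.where(g[r-150]>130)[0]+200;print(r,j.min(),j.max())
E
```

```text
t 13.68 pos [549.4 267.9 111.5] yaw -11.07 z [ 0.002  0.001 -1.   ] F [0.4 0.4 0.4] T [-0.02 -0.02  0.  ] w 85.4 g 0.0
[150 248] [297 290]
170 248 290
200 249 289
230 250 289
260 251 288
290 256 281
```

>>> servo_tool([
  [1, 0.006, -0.0035, 0.02, 0, 0, 0],
  [1, 0.006, -0.0035, 0.06, 0, 0, 0],
  [1, 0.006, -0.0035, 0.09, 0, 0, 0],
  [1, 0.006, -0.0035, 0.1, 0, 0, 0],
  [1, 0.006, -0.0035, 0.1, 0, 0, 0],
  [0, 0.006, -0.0035, 0.1, 0, 0, 0],
  [0, 0.006, -0.0035, 0.1, 0, 0, 0],
  [0, 0.006, -0.0035, 0.1, 0, 0, 0],
  [0, 0.006, -0.0035, 0.1, 0, 0, 0],
  [0, 0.006, -0.0035, 0.1, 0, 0, 0],
  [0, 0.006, -0.0035, 0.1, 0, 0, 0],
])

```text
clock: 15.1
position: [555.6, 271.2, 10.9]
ee_rot: [0.995, -0.096, 0.0, -0.0]
contact_force: [-1.8, 1.4, 4.5]
gripper_width: 19.3
grasp_force: 59.4
```

```bash
python3 - <<'E'
from h import *
s=st()
E
```

```text
t 15.1 pos [555.6 271.2  10.9] yaw -11.01 z [ 0.001  0.001 -1.   ] F [-1.8  1.4  4.5] T [ 0.1   0.37 -0.04] w 19.3 g 59.4
```

```bash
python3 - <<'E'
from h import *
s=st();rel(s,(555.6,271.2,150),-11);rel(s,(460,120,150),0);rel(s,(460,120,112),0)
E
```

```text
t 15.1 pos [555.6 271.2  10.9] yaw -11.01 z [ 0.001  0.001 -1.   ] F [-1.8  1.4  4.5] T [ 0.1   0.37 -0.04] w 19.3 g 59.4
-> (555.6, 271.2, 150) -11 [ 1.000e-04 -1.000e-04 -1.391e-01] [-0.04 -0.05 -0.01]
-> (460, 120, 150) 0 [-0.0648  0.1666 -0.1393] [ -0.04  -0.05 -11.01]
-> (460, 120, 112) 0 [-0.0649  0.1666 -0.1013] [ -0.04  -0.05 -11.01]
```

>>> servo_tool([
  [0, 0, 0, -0.03, 0, 0, 0],
  [0, 0, 0, -0.08, 0, 0, 0],
  [0, 0, 0, -0.13, 0, 0, 0],
  [0, -0.01, 0.03, -0.139, 0, 0, -3],
  [0, -0.025, 0.065, -0.139, 0, 0, -6],
  [0, -0.04, 0.1, -0.139, 0, 0, -9],
  [0, -0.052, 0.135, -0.139, 0, 0, -11],
  [0, -0.062, 0.16, -0.139, 0, 0, -11],
  [0, -0.065, 0.1665, -0.139, 0, 0, -11],
  [0, -0.065, 0.1665, -0.139, 0, 0, -11],
  [0, -0.065, 0.1665, -0.139, 0, 0, -11],
])

```text
clock: 16.48
position: [460.1, 120.5, 149.1]
ee_rot: [1.0, -0.0, 0.0, -0.0]
contact_force: [0.7, -0.3, -2.3]
gripper_width: 19.4
grasp_force: 59.3
```

```bash
cat >> h.py <<'E'
def blobs():
    im=arm.get_image("top");a=im["color"].astype(int);m=((a[...,0]-a[...,2]>40)).astype(np.uint8);m[:185]=0
    for c in cv2.findContours(m,0,2)[0]:
        if cv2.contourArea(c)>25:
            u=c[:,0].mean(0);z=99 if u[0]<299 else 8
            w=np.array([at(im,p,z) for p in c[:,0].astype(float)]);print("amber",u.round(),cv2.contourArea(c),"z",z,w.min(0).round(),w.max(0).round())
    return im
E
python3 - <<'E'
from h import *
s=st();im=blobs()
a=im["color"].astype(int).min(2);i=np.where(a[:, :]>150)
# scraper foot/rail region
s=arm.read_state()
rel(s,(460,119,108),0)
E
```

```text
t 16.48 pos [460.1 120.5 149.1] yaw -0.01 z [ 0.  0. -1.] F [ 0.7 -0.3 -2.3] T [ 0.02 -0.06  0.  ] w 19.4 g 59.3
amber [277. 273.] 355.5 z 99 [457. -57.] [499.   2.]
amber [236. 269.] 339.0 z 99 [466.  37.] [510.  95.]
amber [239. 233.] 332.5 z 99 [549.  26.] [589.  85.]
amber [274. 232.] 375.5 z 99 [553. -53.] [595.   6.]
-> (460, 119, 108) 0 [-0.0001  0.0015  0.041 ] [-0.   -0.   -0.01]
```

>>> servo_tool([
  [0, 0, 0.004, 0.015, 0, 0, 0],
  [0, 0, 0.004, 0.035, 0, 0, 0],
  [0, 0, 0.004, 0.041, 0, 0, 0],
  [0, 0, 0.004, 0.043, 0, 0, 0],
  [0, 0, 0.004, 0.043, 0, 0, 0],
])

```text
clock: 17.15
position: [460.1, 116.2, 106.7]
ee_rot: [1.0, -0.0, 0.0, -0.0]
contact_force: [0.9, 0.4, -2.7]
gripper_width: 19.6
grasp_force: 59.1
```

Not in contact yet; go down 1 mm more.

>>> servo_tool([
  [0, 0, 0, 0.001, 0, 0, 0],
  [0, 0, 0, 0.001, 0, 0, 0],
])

```text
clock: 17.4
position: [460.2, 116.1, 105.9]
ee_rot: [1.0, -0.0, 0.001, -0.0]
contact_force: [-0.3, -0.7, -0.7]
gripper_width: 19.4
grasp_force: 59.3
```

>>> servo_tool([
  [0, 0, 0.004, 0.0007, 0, 0, 0],
  [0, 0, 0.012, 0.0007, 0, 0, 0],
  [0, 0, 0.022, 0.0007, 0, 0, 0],
  [0, 0, 0.032, 0.0007, 0, 0, 0],
  [0, 0, 0.042, 0.0007, 0, 0, 0],
  [0, 0, 0.052, 0.0007, 0, 0, 0],
  [0, 0, 0.062, 0.0007, 0, 0, 0],
  [0, 0, 0.07, 0.0007, 0, 0, 0],
])

```text
clock: 18.4
position: [461.1, 45.9, 105.9]
ee_rot: [1.0, -0.0, 0.002, -0.001]
contact_force: [0.9, 3.9, 5.9]
gripper_width: 19.1
grasp_force: 60.4
```

```bash
python3 - <<'E'
from h import *
s=st();blobs()
E
```

```text
t 18.4 pos [461.1  45.9 105.9] yaw -0.03 z [ 0.004  0.002 -1.   ] F [0.9 3.9 5.9] T [ 1.3   0.03 -0.  ] w 19.1 g 60.4
amber [278. 269.] 522.0 z 99 [459. -77.] [507.  17.]
amber [239. 233.] 332.5 z 99 [549.  26.] [589.  85.]
amber [274. 232.] 375.5 z 99 [553. -53.] [595.   6.]
```

>>> servo_tool([
  [0, 0, 0.01, 0, 0, 0, 0],
  [0, 0, 0.02, 0, 0, 0, 0],
  [0, 0, 0.03, 0, 0, 0, 0],
  [0, 0, 0.04, 0, 0, 0, 0],
  [0, 0, 0.05, 0, 0, 0, 0],
  [0, 0, 0.06, 0, 0, 0, 0],
  [0, 0, 0.07, 0, 0, 0, 0],
  [0, 0, 0.08, 0, 0, 0, 0],
  [0, 0, 0.09, 0, 0, 0, 0],
  [0, 0, 0.101, 0, 0, 0, 0],
  [0, 0, 0.112, 0, 0, 0, 0],
  [0, 0, 0.12, 0, 0, 0, 0],
])

```text
clock: 19.95
position: [460.5, -74.6, 105.8]
ee_rot: [1.0, -0.0, 0.002, -0.0]
contact_force: [-0.6, 4.3, 6.4]
gripper_width: 19.2
grasp_force: 60.4
```

```bash
python3 - <<'E'
from h import *
s=st();blobs();rel(s,(460,-76,150),0);rel(s,(600,112,150),0)
E
```

```text
t 19.95 pos [460.5 -74.6 105.8] yaw -0.05 z [ 0.003  0.001 -1.   ] F [-0.6  4.3  6.4] T [1.49 0.05 0.03] w 19.2 g 60.4
amber [239. 233.] 332.5 z 99 [549.  26.] [589.  85.]
amber [274. 232.] 376.5 z 99 [553. -53.] [595.   6.]
-> (460, -76, 150) 0 [-0.0004  0.0014 -0.0442] [-0.04 -0.18 -0.05]
-> (600, 112, 150) 0 [ 0.1394 -0.1867 -0.0436] [-0.04 -0.18 -0.05]
```

>>> servo_tool([
  [0, 0, 0, -0.02, 0, 0, 0],
  [0, 0, 0, -0.044, 0, 0, 0],
  [0, 0.03, -0.04, -0.044, 0, 0, 0],
  [0, 0.06, -0.08, -0.044, 0, 0, 0],
  [0, 0.09, -0.12, -0.044, 0, 0, 0],
  [0, 0.12, -0.16, -0.044, 0, 0, 0],
  [0, 0.139, -0.189, -0.044, 0, 0, 0],
  [0, 0.139, -0.189, -0.044, 0, 0, 0],
  [0, 0.139, -0.189, -0.044, 0, 0, 0],
])

```text
clock: 21.12
position: [597.1, 113.4, 147.1]
ee_rot: [1.0, -0.001, -0.002, 0.001]
contact_force: [-0.2, -0.1, -1.6]
gripper_width: 19.4
grasp_force: 59.4
```

```bash
python3 - <<'E'
from h import *
s=st();blobs();rel(s,(600,114,106.2),0)
E
```

```text
t 21.12 pos [597.1 113.4 147.1] yaw -0.08 z [-0.004 -0.001 -1.   ] F [-0.2 -0.1 -1.6] T [-0.03 -0.02  0.03] w 19.4 g 59.4
amber [314. 272.] 545.0 z 8 [ 443. -147.] [518. -88.]
amber [239. 233.] 332.5 z 99 [549.  26.] [589.  85.]
amber [274. 232.] 375.5 z 99 [553. -53.] [595.   6.]
-> (600, 114, 106.2) 0 [ 0.0031 -0.0007  0.0409] [ 0.08  0.22 -0.08]
```

>>> servo_tool([
  [0, 0.001, 0, 0.015, 0, 0, 0],
  [0, 0.001, 0, 0.033, 0, 0, 0],
  [0, 0.001, 0, 0.04, 0, 0, 0],
  [0, 0.001, 0, 0.042, 0, 0, 0],
  [0, 0.001, 0, 0.042, 0, 0, 0],
])

```text
clock: 21.8
position: [599.8, 114.7, 106.9]
ee_rot: [1.0, -0.0, 0.0, -0.0]
contact_force: [0.7, 0.3, -2.6]
gripper_width: 19.9
grasp_force: 59.4
```

```bash
python3 - <<'E'
from h import *
s=st()
E
```

```text
t 21.8 pos [599.8 114.7 106.9] yaw -0.03 z [ 0.001  0.    -1.   ] F [ 0.7  0.3 -2.6] T [-0.02  0.01 -0.  ] w 19.9 g 59.4
```

>>> servo_tool([
  [0, 0, 0, 0.001, 0, 0, 0],
  [0, 0, 0, 0.0018, 0, 0, 0],
  [0, 0, 0.006, 0.0018, 0, 0, 0],
  [0, 0, 0.014, 0.0018, 0, 0, 0],
  [0, 0, 0.024, 0.0018, 0, 0, 0],
  [0, 0, 0.034, 0.0018, 0, 0, 0],
  [0, 0, 0.044, 0.0018, 0, 0, 0],
  [0, 0, 0.054, 0.0018, 0, 0, 0],
  [0, 0, 0.064, 0.0018, 0, 0, 0],
])

```text
clock: 22.92
position: [600.7, 50.5, 105.9]
ee_rot: [1.0, -0.0, 0.002, -0.001]
contact_force: [0.5, 4.0, 5.7]
gripper_width: 19.3
grasp_force: 60.6
```

```bash
python3 - <<'E'
from h import *
s=st();blobs()
E
```

```text
t 22.93 pos [600.7  50.5 105.9] yaw -0.03 z [ 0.003  0.001 -1.   ] F [0.5 4.  5.7] T [ 1.31  0.14 -0.16] w 19.3 g 60.6
amber [314. 272.] 547.0 z 8 [ 443. -147.] [518. -88.]
amber [272. 233.] 718.0 z 99 [531. -71.] [603.  33.]
```

>>> servo_tool([
  [0, -0.003, 0.01, 0, 0, 0, 0],
  [0, -0.007, 0.02, 0, 0, 0, 0],
  [0, -0.011, 0.03, 0, 0, 0, 0],
  [0, -0.015, 0.04, 0, 0, 0, 0],
  [0, -0.017, 0.05, 0, 0, 0, 0],
  [0, -0.02, 0.06, 0, 0, 0, 0],
  [0, -0.02, 0.07, 0, 0, 0, 0],
  [0, -0.02, 0.08, 0, 0, 0, 0],
  [0, -0.02, 0.09, 0, 0, 0, 0],
  [0, -0.02, 0.102, 0, 0, 0, 0],
  [0, -0.02, 0.114, 0, 0, 0, 0],
  [0, -0.02, 0.126, 0, 0, 0, 0],
])

```text
clock: 24.48
position: [580.0, -75.7, 105.9]
ee_rot: [1.0, -0.0, 0.001, -0.0]
contact_force: [0.3, 5.3, 6.4]
gripper_width: 19.1
grasp_force: 60.7
```

```bash
python3 - <<'E'
from h import *
s=st();blobs();rel(s,(580,260,170),0)
E
```

```text
t 24.48 pos [580.  -75.7 105.9] yaw -0.03 z [ 0.002  0.001 -1.   ] F [0.3 5.3 6.4] T [ 1.68  0.16 -0.01] w 19.1 g 60.7
amber [315. 272.] 546.0 z 8 [ 446. -147.] [518. -90.]
amber [313. 246.] 121.5 z 8 [ 523. -128.] [ 559. -101.]
-> (580, 260, 170) 0 [-1.000e-04 -3.358e-01 -6.390e-02] [-0.03 -0.12 -0.03]
```

>>> servo_tool([
  [0, 0, 0, -0.03, 0, 0, 0],
  [0, 0, 0, -0.064, 0, 0, 0],
  [0, 0, -0.05, -0.064, 0, 0, 0],
  [0, 0, -0.1, -0.064, 0, 0, 0],
  [0, 0, -0.15, -0.064, 0, 0, 0],
  [0, -0.005, -0.2, -0.064, 0, 0, 0],
  [0, -0.01, -0.25, -0.064, 0, 0, 0],
  [0, -0.02, -0.3, -0.064, 0, 0, 0],
  [0, -0.03, -0.345, -0.064, 0, 0, 0],
  [0, -0.03, -0.345, -0.064, 0, 0, 0],
  [0, -0.03, -0.345, -0.064, 0, 0, 0],
])

```text
clock: 25.9
position: [548.8, 268.2, 167.2]
ee_rot: [1.0, -0.0, -0.002, 0.001]
contact_force: [-0.1, -0.2, -1.8]
gripper_width: 19.0
grasp_force: 59.8
```

```bash
python3 - <<'E'
from h import *
s=st();im=blobs()
for n,z in(("top",8),("side",8)):
    arm.get_image(n)
    for r in arm.spot_point(n,"shard1")[:6]: print(n,round(r["p"],2),np.round(r["centre"]),at(arm.get_image(n),r["centre"],z).round())
sd=arm.get_image("side");a=sd["color"].astype(int);m=((a[...,0]-a[...,2]>40)).astype(np.uint8);m[:,430:]=0
for c in cv2.findContours(m,0,2)[0]:
    if cv2.contourArea(c)>20: print("side amber",cv2.boundingRect(c),cv2.contourArea(c))
rel(s,(550,271,11),0)
E
```

```text
t 25.9 pos [548.8 268.2 167.2] yaw -0.06 z [-0.003 -0.003 -1.   ] F [-0.1 -0.2 -1.8] T [-0.03 -0.08 -0.01] w 19.0 g 59.8
amber [315. 272.] 545.5 z 8 [ 446. -147.] [518. -90.]
amber [307. 246.] 250.5 z 8 [ 523. -128.] [562. -77.]
amber [314. 221.] 306.5 z 8 [ 576. -146.] [ 635. -101.]
top 0.78 [313. 265.] [ 497. -116.]
top 0.7 [315. 277.] [ 468. -120.]
top 0.56 [310. 221.] [ 603. -113.]
side 0.8 [250. 297.] [ 473. -117.]
side 0.74 [273. 272.] [551. -93.]
side 0.68 [306. 265.] [ 614. -123.]
side amber (236, 283, 42, 29) 664.5
side amber (256, 268, 33, 18) 332.5
side amber (288, 259, 31, 18) 338.5
side amber (252, 191, 30, 9) 97.5
side amber (251, 150, 32, 28) 673.0
side amber (221, 122, 209, 89) 2419.5
-> (550, 271, 11) 0 [ 0.0016 -0.0032  0.1562] [ 0.15  0.18 -0.06]
```

>>> servo_tool([
  [0, 0.001, -0.002, 0.04, 0, 0, 0],
  [0, 0.001, -0.002, 0.09, 0, 0, 0],
  [0, 0.001, -0.002, 0.13, 0, 0, 0],
  [0, 0.001, -0.002, 0.15, 0, 0, 0],
  [0, 0.001, -0.002, 0.155, 0, 0, 0],
  [0, 0.001, -0.002, 0.155, 0, 0, 0],
])

```text
clock: 27.25
position: [551.2, 272.1, 14.3]
ee_rot: [1.0, -0.0, 0.0, -0.0]
contact_force: [0.6, 0.6, -3.1]
gripper_width: 19.2
grasp_force: 59.7
```

```bash
python3 - <<'E'
from h import *
s=st()
sd=arm.get_image("side");a=sd["color"].astype(int);m=((a[...,0]-a[...,2]>40)).astype(np.uint8)
m[:258]=0;m[:,430:]=0
for c in cv2.findContours(m,0,2)[0]:
    if cv2.contourArea(c)>100:
        for z in(3,12): w=np.array([at(sd,p,z) for p in c[:,0].astype(float)]);print(z,w.min(0).round(),w.max(0).round())
for P in((540,-70,3),(540,-67,26),(540,-67,35),(540,-57,35),(540,-72.8,83)): print(P,proj(sd,P).round(1))
E
```

```text
t 27.25 pos [551.2 272.1  14.3] yaw -0.01 z [ 0.001  0.    -1.   ] F [ 0.6  0.6 -3.1] T [ 0.04 -0.06 -0.05] w 19.2 g 59.7
3 [ 450. -146.] [520. -76.]
12 [ 445. -152.] [514. -84.]
3 [ 524. -129.] [566. -64.]
12 [ 517. -135.] [559. -72.]
3 [ 576. -146.] [639. -95.]
12 [ 568. -153.] [ 630. -102.]
(540, -70, 3) [261.1 270.5]
(540, -67, 26) [260.1 260.9]
(540, -67, 35) [260.1 257.4]
(540, -57, 35) [256.8 255. ]
(540, -72.8, 83) [262.1 239. ]
```

>>> servo_tool([
  [0, 0, 0, 0.002, 0, 0, 0],
  [0, 0, 0, 0.003, 0, 0, 0],
  [0, 0, 0, 0.0035, 0, 0, 0],
  [0, 0, 0, 0.0035, 0, 0, 0],
])

```text
clock: 27.8
position: [550.9, 271.9, 10.9]
ee_rot: [1.0, -0.0, 0.0, -0.0]
contact_force: [-1.0, 0.0, 1.6]
gripper_width: 19.1
grasp_force: 60.3
```

In contact with the bench; release and retreat upward.

>>> servo_tool([
  [1, 0, 0, 0, 0, 0, 0],
  [1, 0, 0, 0, 0, 0, 0],
  [1, 0, 0, 0, 0, 0, 0],
  [1, 0, 0, 0, 0, 0, 0],
  [1, 0, 0, 0, 0, 0, 0],
  [1, 0, 0, -0.04, 0, 0, 0],
  [1, 0, 0, -0.09, 0, 0, 0],
  [1, 0, 0, -0.14, 0, 0, 0],
  [1, 0, 0, -0.19, 0, 0, 0],
  [1, 0, 0, -0.19, 0, 0, 0],
  [1, 0, 0, -0.19, 0, 0, 0],
])

```text
clock: 29.18
position: [550.1, 271.6, 199.8]
ee_rot: [1.0, -0.0, -0.0, -0.0]
contact_force: [0.2, -0.3, -0.2]
gripper_width: 85.5
grasp_force: 0.0
```

```bash
python3 - <<'E'
from h import *
s=st();im=blobs();a=im["color"].astype(int).sum(2)/3
P=np.array([at(im,(419-int(np.argmax(a[r,300:420][::-1]>110))+.5,r),35) for r in range(205,308,6)]);k=np.polyfit(P[:,0],P[:,1],1);print("far edge",np.polyval(k,530),np.degrees(np.arctan(k[0])))
old=cv2.imread("pics/top0.png").astype(int).sum(2)/3
for n,b in dict(bottle=(170,130,222,182),mug=(224,118,280,168),beaker=(305,122,350,170)).items(): print(n,np.abs(old-a)[b[1]:b[3],b[0]:b[2]].mean())
w=arm.get_image("wrist")["color"].astype(int).min(2)[80:310,180:370];
cs=[c for c in cv2.findContours((w>130).astype(np.uint8),0,1)[0] if cv2.contourArea(c)>300]
print([cv2.boundingRect(c) for c in cs])
print([(round(r["p"],2),at(arm.get_image("side"),r["centre"],0).round()) for r in arm.spot_point("side","scraper")[:2]])
E
```

```text
t 29.18 pos [550.1 271.6 199.8] yaw -0.05 z [-0.001  0.    -1.   ] F [ 0.2 -0.3 -0.2] T [ 0.03  0.03 -0.  ] w 85.5 g 0.0
amber [315. 272.] 546.5 z 8 [ 446. -147.] [518. -90.]
amber [307. 246.] 250.5 z 8 [ 523. -128.] [562. -77.]
amber [314. 220.] 305.5 z 8 [ 576. -146.] [ 635. -101.]
far edge -257.035627807565 0.016389298074385026
bottle 1.8701923076923077
mug 1.7376190476190478
beaker 2.1112654320987656
[(78, 47, 32, 126)]
[(0.76, array([545., 267.]))]
```

```bash
python3 -c "
from bench import arm
print(arm.job_done())"
```

```text
the job is handed in; nothing more can be done
None
```

The job is handed in, with no verdict reported back: the last images show no glass left on the plate, all four shards in the tray, the tray flat against the stirrer with its rim under the plate's edge, the scraper put down on its sole on the bench, and the bottle, beaker and mug unmoved, after about 29 s of the 72 s.

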